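Refit the drive sleeve on a turning table grill

ROBOT

A 6-joint arm with a two-finger parallel gripper is mounted at the origin on the work surface. World frame = base frame: x ahead of the robot, y to its left, z up, the work surface at z = 0. Lengths are in mm, angles in rad, forces in N, time in s.
With the tool pointing down it reaches from about 400 to 825 mm from the base axis. Payload 7 kg.
Tool frame: the origin (TCP) lies at the very end of the fingers, on their centre line; the grasp point (between the pads) lies 19 mm behind it; z points along the fingers, y is the line along which they close (so a half turn about z gives the same grasp; the last joint's range is limited). The gripper opens to 88 mm and grips with 3 to 60 N. Pads are 19 mm wide; open, the fingers measure 130 mm over their backs; the gripper's body (78 mm by 193 mm) begins 47 mm behind the grasp point.
Start: joints at [-0.916, 0.359, 0.012, 0, -1.224, -0.288], TCP at [242.048, -630.086, 226.561] pointing down, gripper open.
Joint ranges: [-3.07, 3.07], [-1.43, 2.12], [-1.02, 1.25], [-3.03, 1.67], [-3.05, -0], [-3.03, 3.03]. Speed limits (rad/s): [2.39, 2.39, 3.01, 3.14, 3.14, 3.14].

INTERFACE

Orientations are given as a unit quaternion [x, y, z, w].
In Python, from plant import bot gives the robot as it stands. Calls block until the motion is done:
- bot.move_ptp(position, orientation): joint-space move of the TCP to a pose.
- bot.line_to(position, velocity=150, ori=None): straight line of the TCP; ori=None keeps the orientation; velocity is the mean speed in mm/s.
- bot.move_joints(angles): joint-space move.
- bot.move_gripper(opening, force=None): finger opening in mm; force is the grip in N (None keeps the last); returns when the fingers have stopped.
- bot.pause(seconds).
- bot.solve_ik(position, orientation): joint angles nearest the present ones, or None.
- bot.read_state(): the state.
- bot.camera(name): name is "side" or "top" or "wrist"; returns the picture (384x512x3 uint8, red, green, blue); there is no depth.
- bot.get_calibration(name): a dict with "fx", "fy", "cx", "cy" (pixels), "distortion" ([k1, k2, p1, p2, k3] as OpenCV has them; the pictures are not rectified), "view" (4x4, takes a point from world to camera coordinates); the wrist camera has in their place "T_tool_cam" (4x4, takes a point from camera to tool coordinates, whose origin is the TCP and whose axes are the flange's). Camera axes: x right, y up, looking along -z (the intrinsics and any distortion apply to the point x, -y, -z); pixel columns grow to the right and rows downward; lengths in mm; the calibration is good to about 2 mm. A picture is of the moment at which its call begins: read the wrist's pose just before it. get_calibration takes no time and is no camera call.
A pose or a line that the arm cannot do raises bot.Unreachable and nothing moves.
- bot.close_job(): hands the job in; it is judged then, once.
The state is a dict: "t": time; "joint_pos": joint angles; "qvel": joint speeds; "tau": joint torques, N m; "tcp_pos": TCP position; "eef_rot": TCP orientation; "contact_force": force on the tool from outside, world axes, zero at the start; "moment": the same for the moment, N m; "width": finger opening in mm; "finger_force": force on a finger pad.
Only numpy, scipy, OpenCV 4.12 (cv2) and the standard library are available. Lean on these libraries where they do the work, as an engineer would, in place of code of your own. Each camera call takes 0.05 s, during which the arm holds its last target. There are 200 camera calls.

TASK

The table grill's drive sleeve has been washed and stands on the steel tray: it is the taller tube, with three slots cut in its foot. Fit it over the upright drive shaft in the middle of the grill, turning it until its slots drop over the three lugs at the foot of the shaft and it stands fully home on the collar, then let go of it. Leave the plain tube, the cup, the bowl and the bottle where they stand.

Things in the scene. Friction and masses are not known exactly. Their poses are not given: they have to be found in the camera images.
- sleeve: The drive sleeve: bare aluminium tube standing upright, 110 tall, outside diameter 55, bore 43, about 0.3 kg, with a raised band of diameter 59 from 22 to 34 above its foot. Origin at the centre of its foot (underside), z up along the tube. Three slots, open at the foot, 16 deep and 11 wide at the bore, cut through the wall at 0, 120 and 240 degrees from its own x axis about z.
- sleeve_rim (a point): Centre of the sleeve's upper rim, 110 above its origin.
- grill: Fixed round table grill: steel rim of diameter 300, top 34 above the table, black pan sunk inside; low control box (130 x 120, its knobs up to 52 high) joined on its own -y side, its middle 205 from the shaft's axis. Origin on the table under the shaft's axis. In the middle a collar of diameter 90 carries the upright dark steel drive shaft.
- seat (a point): Centre of the collar's flat top face, 30 above the table, on the shaft's axis: the sleeve's foot must come down onto it. Three lugs, 120 degrees apart, stand out from the shaft here to 31 from the axis, each 8 wide and 14 high. The direction of the lugs is NOT given by any axes listed: it is where the stiff gear motor last stopped. A sleeve not slotted over the lugs stops 14 above the collar.
- shaft_top (a point): Centre of the top face of the drive shaft, 95 above the seat. The shaft is upright, of diameter 40, its top 9 mm tapered to diameter 32; turning the sleeve on it by at most 60 degrees either way brings the slots over the lugs.
- tray: Fixed shallow steel tray 160 (x) x 250 (y), rim 18 high, floor 4 thick; the two tubes stand in it. Origin under its centre.
- plain_tube: Plain aluminium tube without slots, 75 tall, outside diameter 55, bore 43, standing in the tray about 120 from the sleeve; leave it. Origin at the centre of its foot.
- water_cup: Steel cup, 75 tall, mouth diameter 70, standing on the table; leave it. Origin at the centre of its foot.
- side_bowl: White empty bowl, 45 tall, mouth diameter 110, on the table; leave it. Origin at the centre of its foot.
- sauce_bottle: Brown glass bottle, 170 tall, diameter 60, on the table; leave it. Origin at the centre of its foot.
Not all that is in view belongs to the job. What is shaped like the sleeve but purple is not meant.

How it is judged (in metres and radians):
At the end, for the whole second after the job is handed in: The sleeve stands foot down over the shaft, its foot within 4 mm of the collar face (slots over the lugs), its axis within 4 mm of the shaft's axis and within 0.06 rad of vertical, at rest (z of sleeve in the frame of seat between -0.004 and 0.004 m and horizontal distance between sleeve and seat below 0.004 m and angle between sleeve's own z axis and vertical below 0.06 rad and linear speed of sleeve below 0.02 m/s); the robot touches nothing.
It fails at once if the plain tube is moved more than 30 mm (distance of plain_tube from where it was at the start of the episode above 0.03 m).
It fails at once if the cup is moved more than 30 mm (distance of water_cup from where it was at the start of the episode above 0.03 m).
It fails at once if the bowl is moved more than 30 mm (distance of side_bowl from where it was at the start of the episode above 0.03 m).
It fails at once if the bottle is moved more than 30 mm (distance of sauce_bottle from where it was at the start of the episode above 0.03 m).
It fails at once if a bystander is tipped over (angle between any of plain_tube, water_cup, side_bowl, sauce_bottle's own z axis and vertical above 0.6 rad).
It also fails if it takes over 64 s, if anything falls off the work surface, if the arm or the gripper's body presses on something with over 40 N, if the wrist force passes 120 N, or if a joint passes its speed limit or range.

## Working session

There is one attempt and no reset: what is moved stays moved. The work goes in short steps, each a Python script; the robot and the scene stay as the last script left them, time stands still between calls to the robot, and variables do not carry over. Pictures are saved under pics/ and viewed, at most 10 in all, crops included, and the job is handed in when it is done.

```bash
mkdir -p pics; ls
python3 - <<'E'
from plant import bot
import cv2, numpy as np
for n in ["top","side"]:
    im=bot.camera(n); cv2.imwrite(f"pics/{n}0.png",im[:,:,::-1])
    print(n,bot.get_calibration(n))
print(bot.get_calibration("wrist")); s=bot.read_state(); print(s)
a=cv2.imread("pics/top0.png")
cv2.imwrite("pics/top0b.png",cv2.resize(a,(800,600)))
a=cv2.imread("pics/side0.png")
cv2.imwrite("pics/side0b.png",cv2.resize(a,(800,600)))
E
```

```text
pics
top {'fx': 447.37258367962454, 'fy': 447.37258367962454, 'cx': 256.0682438001085, 'cy': 186.5819939670587, 'distortion': array([-0.07263049,  0.        ,  0.        ,  0.        ,  0.        ]), 'view': array([[ 1.22728645e-02, -9.99836749e-01, -1.32609222e-02,
         1.47043928e+02],
       [ 9.92271389e-01,  1.05401769e-02,  1.23638161e-01,
        -6.06560427e+02],
       [-1.23478205e-01, -1.46758281e-02,  9.92238758e-01,
        -1.17741122e+03],
       [ 0.00000000e+00,  0.00000000e+00,  0.00000000e+00,
         1.00000000e+00]])}
side {'fx': 410.51458546372476, 'fy': 410.51458546372476, 'cx': 255.09611834097373, 'cy': 191.58970101051307, 'distortion': array([0.04534679, 0.        , 0.        , 0.        , 0.        ]), 'view': array([[ 9.54812042e-01, -2.96518802e-01, -2.02623804e-02,
        -5.15875901e+02],
       [ 2.33259000e-01,  7.05370722e-01,  6.69359682e-01,
        -3.21901755e+02],
       [-1.84185241e-01, -6.43839067e-01,  7.42662139e-01,
        -7.93286928e+02],
       [ 0.00000000e+00,  0.00000000e+00,  0.00000000e+00,
         1.00000000e+00]])}
{'fx': 
[... 535 characters left out ...]
00]])}
{'t': 0.1, 'joint_pos': array([-9.15880203e-01,  3.59339539e-01,  1.11504111e-02, -3.08897312e-04,
       -1.22407319e+00, -2.88110339e-01]), 'qvel': array([-0.00101735, -0.00139493,  0.00124941,  0.00070713, -0.00049098,
        0.00040396]), 'tau': array([-1.54722653e-03, -5.84164774e+01,  2.93750435e+01,  7.01559395e+00,
        1.01078401e-02, -8.15171256e-05]), 'tcp_pos': array([ 241.9088699 , -629.70355222,  225.70056638]), 'eef_rot': array([-1.82324685e-01,  9.83238095e-01,  7.18975335e-04, -2.03578707e-04]), 'contact_force': array([-0.26267456, -0.31217367,  0.40688896]), 'moment': array([-0.00596328, -0.01804404, -0.02255025]), 'finger_force': 0.0, 'width': 87.61877955385248}
```

View pics/top0b.png

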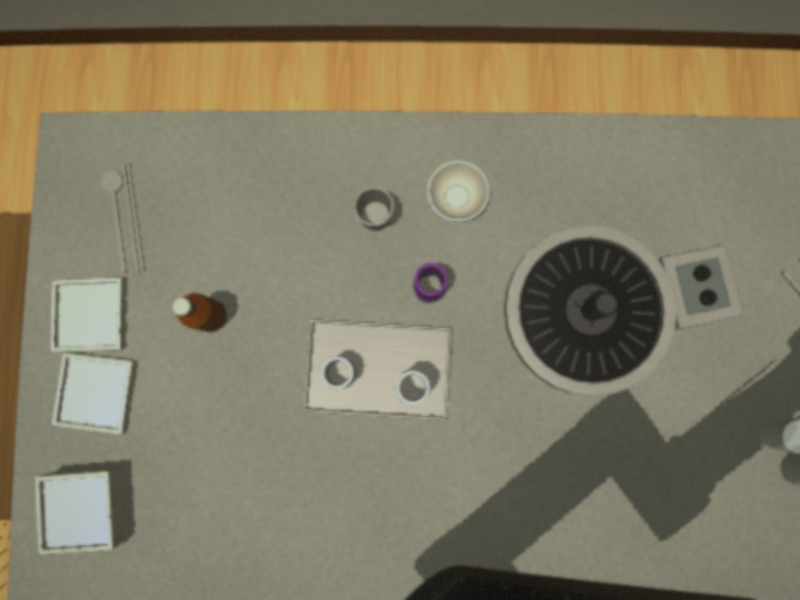

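View pics/side0b.png

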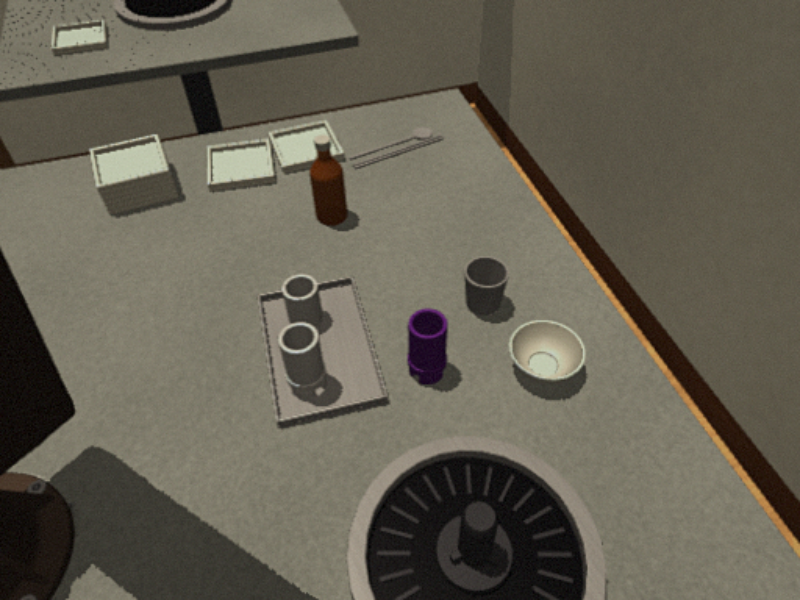

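The sleeve candidates in the top view (800 px wide) are:
- the tube at (414,386), taller and banded, with slots at its foot in the side view at (300,355)
- the plain tube at (339,372), shorter
- the purple decoy at (431,283)

I choose (414,386). The shaft top is near (605,302).

```bash
cat > h.py <<'E'
from plant import bot
import cv2, numpy as np
from scipy.spatial.transform import Rotation as R
def down(yaw):  # tool z down, tool x axis at heading yaw (deg)
    return (R.from_euler('z',yaw,degrees=True)*R.from_euler('x',180,degrees=True)).as_quat()
def cam(name,s=None):
    c=bot.get_calibration(name)
    K=np.array([[c['fx'],0,c['cx']],[0,c['fy'],c['cy']],[0,0,1.]])
    if 'view' in c: V=np.array(c['view'])
    else:
        T=np.eye(4);T[:3,:3]=R.from_quat(s['eef_rot']).as_matrix();T[:3,3]=s['tcp_pos']
        V=np.linalg.inv(T@np.array(c['T_tool_cam']))
    return K,np.array(c['distortion']),np.diag([1,-1,-1,1.])@V
def world(C,uv,z):
    K,d,V=C
    p=cv2.undistortPoints(np.array([[uv]],float),K,d)[0,0]
    r=V[:3,:3].T@np.array([p[0],p[1],1]); o=-V[:3,:3].T@V[:3,3]
    return o+r*(z-o[2])/r[2]
def pix(C,P):
    K,d,V=C
    return cv2.projectPoints(np.array(P,float).reshape(-1,3),cv2.Rodrigues(V[:3,:3])[0],V[:3,3],K,d)[0].reshape(-1,2)
def snap(n,name):
    s=bot.read_state(); im=bot.camera(n)[:,:,::-1].copy(); cv2.imwrite(f'pics/{name}.png',im); return im,cam(n,s)
E
python3 - <<'E'
from h import *
k=.64
t=cam('top');s=cam('side')
print('sleeve',world(t,(414*k,386*k),114),world(s,(300*k,335*k),114))
print('plain',world(t,(339*k,372*k),79),world(s,(301*k,287*k),79))
print('shaft',world(t,(606*k,303*k),125),world(s,(480*k,512*k),125))
print('rim',world(t,(587*k,310*k),34), 'box',world(t,(701*k,287*k),45))
a=cv2.imread('pics/top0.png')[170:280,180:480];b=cv2.imread('pics/side0.png')[160:384,150:400]
a=cv2.resize(a,None,fx=2.6,fy=2.6,interpolation=2);b=cv2.resize(b,None,fx=1.3,fy=1.3,interpolation=2)
c=np.zeros((600,800,3),np.uint8);c[:a.shape[0],:a.shape[1]]=a;c[300:300+b.shape[0],:b.shape[1]]=b
cv2.imwrite('pics/crop.png',c)
E
```

```text
sleeve [442.85172996 128.68013786 114.        ] [443.13610805 132.73780263 114.        ]
plain [463.97180333 253.29374762  79.        ] [464.41064845 254.66894656  79.        ]
shaft [ 578.95381109 -180.21433412  125.        ] [ 579.35878169 -177.62356632  125.        ]
rim [ 576.43104684 -172.22024622   34.        ] box [ 617.60118545 -371.38260358   45.        ]
```

View pics/crop.png

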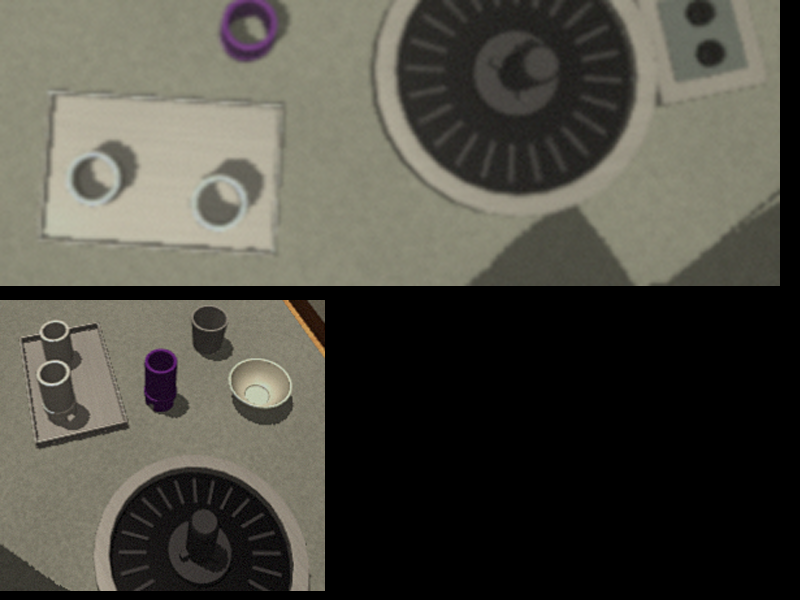

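The crop confirms that the tube at (414,386) is the banded, slotted, taller one. Its position is about (443,130.5), and the shaft is about (579,-178.5). Next I look at the lugs from straight above, then at the slots from an angle.

Run:
```python
from h import *
sh=np.array([579,-178.5]); sl=np.array([443,130.5])
def obl(yaw,th,h,back):
    r=R.from_euler('z',yaw,degrees=True)*R.from_euler('y',0,degrees=True)*R.from_euler('x',180,degrees=True)*R.from_euler('y',-th,degrees=True)
    return r
yaw=90 # tool x toward +y? choose camera on base side below
x=np.array([-1,0])
p=np.r_[sh+75*np.array([1,0]),190]
bot.move_ptp(p,down(180))
im1,C1=snap('wrist','lugs')
print(bot.read_state()['t'],pix(C1,[[*sh,125],[*sh,30],[sh[0]+45,sh[1],30]]))
for yaw in(-90,-60,-120,180,-150):
  for th in (40,30):
    for sg in(1,-1):
        r=obl(yaw,sg*th,0,0); m=r.as_matrix()
        if m[2,0]>0: continue   # tool x must dip down
        h=np.array([np.cos(np.radians(yaw)),np.sin(np.radians(yaw))])
        pos=np.r_[sl+h*75,140]
        q=bot.solve_ik(pos,r.as_quat()); print(yaw,th,sg,q is not None, None if q is None else q.round(2))
cv2.imwrite('pics/lugsb.png',cv2.resize(im1,(800,600),interpolation=2))
```

```text
2.3417 [[255.0061231  102.19843381]
 [254.43939878 102.30117021]
 [254.45950549 148.19125722]]
-90 40 1 True [-0.1   0.23 -0.33 -0.75 -1.22  0.45]
-90 30 1 True [ 0.06  0.15 -0.38 -0.6  -1.09  0.24]
-60 40 1 True [ 0.02  0.42 -0.08 -0.6  -1.47  0.69]
-60 30 1 True [ 0.12  0.33 -0.17 -0.49 -1.33  0.58]
-120 40 1 True [-0.07 -0.04 -0.6  -0.86 -0.87  0.08]
-120 30 1 True [ 0.21 -0.1  -0.64 -0.58 -0.75 -0.36]
180 40 1 False None
180 30 1 False None
-150 40 1 False None
-150 30 1 False None
```

View pics/lugsb.png

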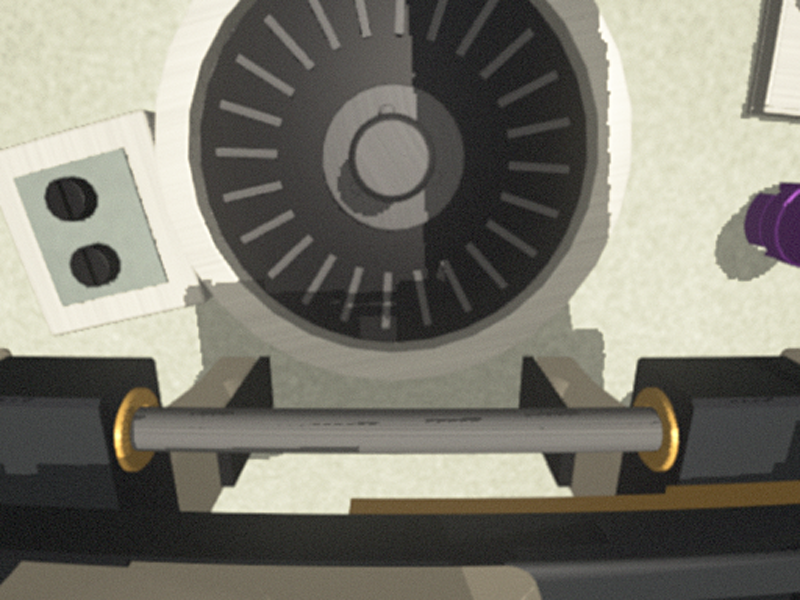

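The shaft top is at (392,156) and the collar centre at (393,157), about 3 mm from my estimate. One lug shows at (387,108); the others need a contrast-enhanced crop. Next I look at the slots over the fingers.

Run:
```python
from h import *
s=bot.read_state(); C1=cam('wrist',s)
print('shaft',world(C1,(392*.64,156*.64),125),'collar',world(C1,(393.5*.64,157.5*.64),30))
im1=cv2.imread('pics/lugs.png')
bot.line_to(s['tcp_pos']+[0,0,80],200)
r=R.from_euler('z',90,degrees=True)*R.from_euler('x',180,degrees=True)*R.from_euler('y',45,degrees=True)
if r.as_matrix()[2,0]<0: r=R.from_euler('z',90,degrees=True)*R.from_euler('x',180,degrees=True)*R.from_euler('y',-45,degrees=True)
sl=np.array([443,130.5])
pos=[sl[0],sl[1]-160,110]
q=bot.solve_ik(pos,r.as_quat());print(q)
bot.move_ptp(pos,r.as_quat())
im,C=snap('wrist','slots')
st=bot.read_state();np.savez('slots.npz',p=st['tcp_pos'],r=st['eef_rot'])
uv=pix(C,[[*sl,4],[*sl,114]]);print(uv,st['t'])
u,v=uv.mean(0).astype(int)
lug=im1[45:155,195:305]
g=lambda a,n:cv2.normalize(cv2.resize(np.power(a/255.,.6),(n,n),interpolation=2),None,0,255,cv2.NORM_MINMAX).astype(np.uint8)
c=np.zeros((400,800,3),np.uint8);c[:,:400]=g(lug,400)
v0=max(0,v-65);u0=max(0,u-65);cr=im[v0:v0+130,u0:u0+130];c[:,400:]=cv2.resize(cr,(400,400),interpolation=2);print(u0,v0,cr.shape)
cv2.imwrite('pics/both.png',c)
```

```text
shaft [ 577.3887085  -181.37691172  125.        ] collar [ 577.53348482 -181.08845936   30.        ]
[-0.32668814  0.37436157 -0.26058713 -0.76052163 -1.33180798 -2.47321314]
[[252.25587707 136.17182865]
 [252.13981152  48.36115276]] 4.0917
187 27 (130, 130, 3)
```

View pics/both.png

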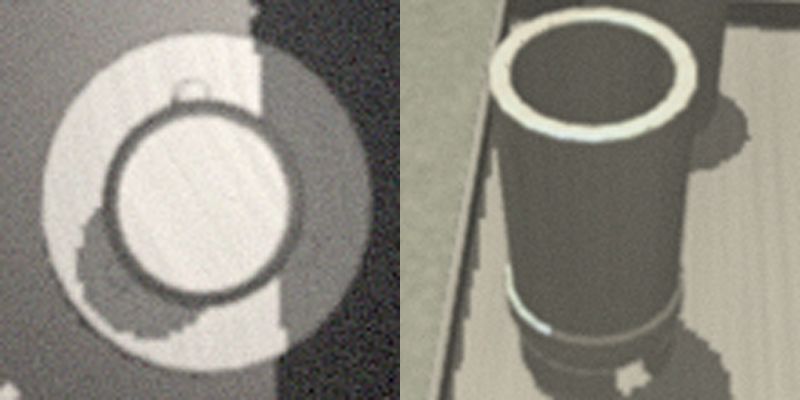

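In the left crop one lug is clear at (190,90) against the collar centre (207,202). That puts it at a world heading of about 188.6°, equal to 68.6° mod 120. In the right crop the sleeve foot has a bright patch at (632,378), either a slot or light through one. I'll overlay the geometry to check.

Run:
```python
from h import *
d=np.load('slots.npz');C=cam('wrist',dict(tcp_pos=d['p'],eef_rot=d['r']))
k=130/400
rim=world(C,(187+193.5*k,27+74*k),114);print('rim',rim)
sl=rim[:2]
pt=world(C,(187+232*k,27+378*k),4);print('patch floor',pt, np.linalg.norm(pt[:2]-sl),np.degrees(np.arctan2(*(pt[:2]-sl)[::-1])))
im=cv2.imread('pics/slots.png');big=cv2.resize(im[70:160,200:300],(800,720),interpolation=2)
def dr(P,col):
    q=((pix(C,P)-[200,70])*8).astype(int);cv2.polylines(big,[q.reshape(-1,1,2)],False,col,1)
a=np.radians(np.arange(0,361,5));
for z,r,c in((4,27.5,(0,255,0)),(4,21.5,(255,255,0)),(26,29.5,(0,255,255)),(20,27.5,(0,0,255))):
    dr(np.c_[sl[0]+r*np.cos(a),sl[1]+r*np.sin(a),0*a+z],c)
for dg in range(-150,0,10):
    A=np.radians(dg);o=np.r_[sl+27.5*np.array([np.cos(A),np.sin(A)]),0]
    dr([o+[0,0,4],o+[0,0,20]],(255,0,255));q=((pix(C,[o+[0,0,4]])[0]-[200,70])*8).astype(int);cv2.putText(big,str(dg),tuple(map(int,q+[-10,15])),0,.4,(0,0,255),1)
cv2.imwrite('pics/ov.png',big[200:720])
```

```text
rim [441.37341619 127.54748957 114.        ]
patch floor [454.03855226 112.3307873    4.        ] 19.797820571172597 -50.228776513438035
```

View pics/ov.png

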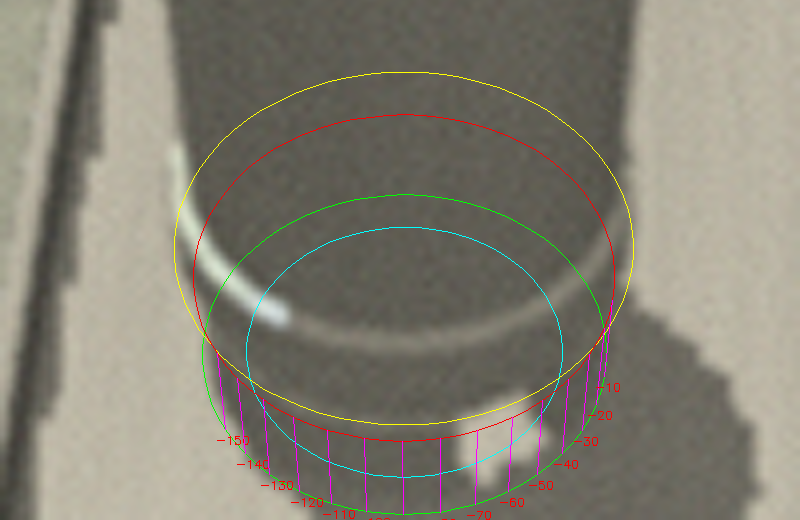

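The patch lies inside the slot's height band at roughly -57°, equal to 63° mod 120. The lugs are at 68.6°, so the sleeve needs about +6°, with a search by feel if that misses. Now I take one overhead look at the sleeve, in the same geometry as for the shaft, and then grasp.

Run:
```python
from h import *
s=bot.read_state()
bot.line_to(s['tcp_pos']+[0,-30,120],200)
sl=np.array([442,128.5])
p=np.r_[sl+[75,0],190]
bot.move_ptp(p,down(180)); bot.pause(.2)
im,C=snap('wrist','over')
u,v=pix(C,[[*sl,114]])[0]
g=cv2.cvtColor(im,cv2.COLOR_BGR2GRAY)
np.savez('over.npz',p=bot.read_state()['tcp_pos'],r=bot.read_state()['eef_rot'])
x0,y0=int(u-60),max(0,int(v-60));cr=g[y0:y0+120,x0:x0+120]
print((u,v),(x0,y0),bot.read_state()['t'])
cv2.imwrite('pics/overc.png',cv2.resize(im[y0:y0+120,x0:x0+120],(600,600),interpolation=2))
for yaw in(90,-90,0,180):
    for pos in([*sl,65],[577.4,-181.2,91]):
        print(yaw,[None if (q:=bot.solve_ik(pos,down(yaw+dd))) is None else q.round(2)[[0,5]] for dd in(-60,0,60)])
```

```text
(np.float64(255.43580432184243), np.float64(101.77812602109479)) (195, 41) 6.2833
90 [array([0.71, 1.38]), array([0.71, 2.43]), array([ 0.71, -2.81])]
90 [array([0.02, 2.08]), None, array([ 0.02, -2.11])]
-90 [array([ 0.71, -1.76]), array([ 0.71, -0.71]), array([0.71, 0.33])]
-90 [array([ 0.02, -1.07]), array([ 0.02, -0.02]), array([0.02, 1.03])]
0 [array([ 0.71, -0.19]), array([0.71, 0.86]), array([0.71, 1.91])]
0 [array([0.02, 0.51]), array([0.02, 1.55]), array([0.02, 2.6 ])]
180 [array([0.71, 2.95]), array([ 0.71, -2.28]), array([ 0.71, -1.24])]
180 [array([ 0.02, -2.64]), array([ 0.02, -1.59]), array([ 0.02, -0.54])]
```

View pics/overc.png

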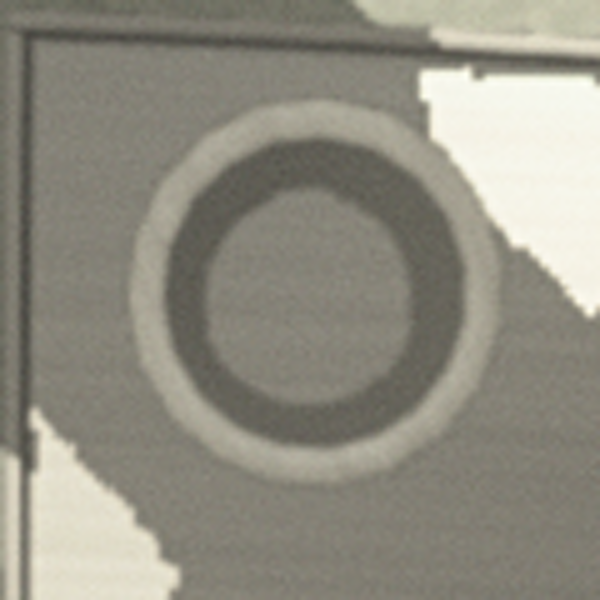

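The rim ring is centred at (315,290) in the crop, which is full-image px (258,99). I convert that and grasp at yaw -90.

Run:
```python
from h import *
d=np.load('over.npz');C=cam('wrist',dict(tcp_pos=d['p'],eef_rot=d['r']))
sl=world(C,(258,99.1),114)[:2];print(sl)
bot.move_ptp([*sl,200],down(-90))
bot.line_to([*sl,65],150)
s=bot.read_state();print(s['contact_force'],s['t'])
bot.move_gripper(50,25); bot.pause(.2)
s=bot.read_state();print(s['width'],s['finger_force'],s['tcp_pos'],s['contact_force'],s['t'])
bot.line_to([*sl,100],80)
bot.line_to([*sl,260],200);bot.pause(.2)
s=bot.read_state();print(s['width'],s['finger_force'],s['tcp_pos'],s['contact_force'],s['moment'],s['t'])
im,C=snap('wrist','held');im2,_=snap('side','heldside')
c=np.zeros((400,800,3),np.uint8);c[:,:400]=cv2.resize(im[92:],None,fx=1,fy=1)[:292,56:456].copy().repeat(1,0) if 0 else cv2.resize(im,(400,400))
P=[*sl,285];u,v=pix(cam('side'),[P])[0].astype(int);print(u,v)
v0=max(0,v-60);u0=max(0,u-60);c[:,400:]=cv2.resize(im2[v0:v0+120,u0:u0+120],(400,400),interpolation=2)
cv2.imwrite('pics/heldb.png',c)
```

```text
[440.20831664 130.43197602]
[0.19538341 0.84441602 0.51062988] 8.65
55.01758347488811 24.999964381568134 [440.2970529  130.50726939  65.17903646] [-1.39308529  0.93955923  5.08211073] 9.4833
55.156653893497925 24.99994682148099 [439.79724552 130.14425332 258.85268011] [-0.10863592 -0.10568568 -2.16166665] [-0.026823    0.10946675  0.0394222 ] 11.225
177 156
```

View pics/heldb.png

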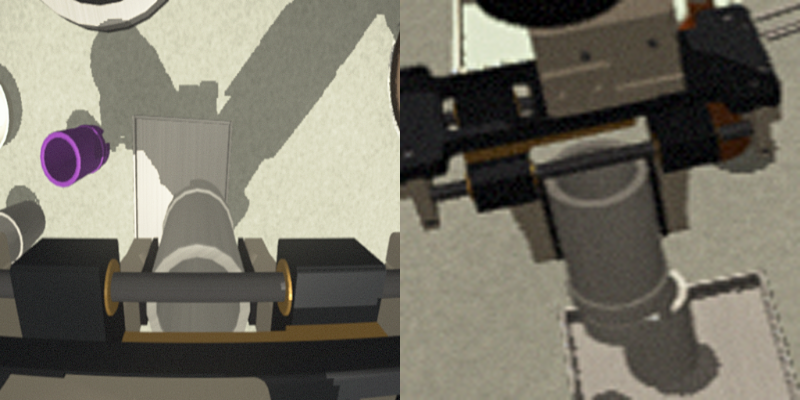

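The sleeve is held upright at width 55, and a slot shows on its right side at (655,316). Now I carry it over the shaft and lower it with force monitoring.

```bash
cat >> h.py <<'E'
def st():
    s=bot.read_state(); return s['tcp_pos'],s['contact_force'],s['moment']
def lower(xy,z0,z1,yaw,step=2,fmax=10,base=-2.2,v=60):
    z=z0
    while z>z1:
        z=max(z1,z-step); bot.line_to([*xy,z],v,down(yaw))
        p,f,m=st()
        if f[2]-base>fmax: break
    print('z',z,p.round(2),f.round(1),m.round(2),bot.read_state()['t']); return z
E
python3 - <<'E'
from h import *
sh=np.array([577.45,-181.2]);yaw=-84.4
bot.move_ptp([*sh,262],down(yaw)); bot.line_to([*sh,195],150); bot.pause(.2); print(st(),bot.read_state()['t'])
z=lower(sh,195,108,yaw,step=4,fmax=9,v=80)
E
```

```text
(array([ 578.14627108, -181.1480621 ,  196.29021887]), array([-0.17488444, -0.18085049, -2.07343741]), array([-0.02754219,  0.09401743, -0.00976074])) 13.4083
z 108 [ 577.31 -181.19  107.79] [-0.6 -0.7 -2.9] [ 0.03  0.13 -0.05] 18.9083
```

It slid over the shaft without contact. Now down towards the lugs.

Run:
```python
from h import *
z=lower([577.45,-181.2],108,91,-84.4,step=1,fmax=8,v=40)
```

```text
z 91 [ 577.67 -181.28   91.25] [-0.7 -0.6  1. ] [-0.13  0.2   0.06] 23.1583
```

It reached z=91 with almost no force, so the slots went straight over the lugs. I'll press gently to confirm the seat, release, retreat and look.

Run:
```python
from h import *
sh=[577.45,-181.2]
z=lower(sh,91,87,-84.4,step=.5,fmax=8,v=20)
bot.move_gripper(86); bot.pause(.2); print(st()[1])
bot.line_to([*sh,230],120)
bot.line_to([sh[0]+75,sh[1],260],150); bot.move_ptp([sh[0]+75,sh[1],230],down(180)); bot.pause(.2)
im,C=snap('wrist','end');im2,_=snap('side','endside')
s=bot.read_state();print(s['t'],s['contact_force'],s['width'])
print(pix(C,[[*sh,140]]),pix(cam('side'),[[*sh,140],[*sh,30]]))
c=np.zeros((400,800,3),np.uint8)
u,v=pix(C,[[*sh,140]])[0].astype(int);v0=max(0,v-70);c[:,:400]=cv2.resize(im[v0:v0+140,u-70:u+70],(400,400),interpolation=2)
u,v=pix(cam('side'),[[*sh,85]])[0].astype(int);v0=min(max(0,v-60),264);c[:,400:]=cv2.resize(im2[v0:v0+120,u-60:u+60],(400,400),interpolation=2)
cv2.imwrite('pics/endb.png',c)
```

```text
z 90.0 [ 577.75 -181.33   91.18] [-3.7  0.7  9.1] [0.44 1.45 0.01] 23.6583
[ 0.06936462 -0.89238248  0.44914546]
28.3833 [-0.07432762  0.68589057  0.02303203] 85.92184518015675
[[253.8189432  101.94999244]] [[307.60520755 326.13141542]
 [303.2656071  351.93714603]]
```

View pics/endb.png

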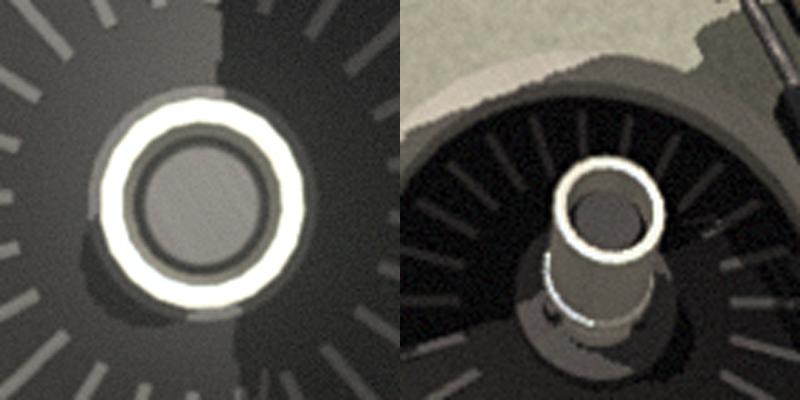

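The sleeve stands upright and concentric on the shaft: its rim is at (202,203) in the left crop, with the shaft top inside it. It met resistance at TCP z≈91, which is the collar height; stopped on the lugs it would have been about 105. Handing in.

```bash
python3 -c "
from h import *
print(bot.close_job())"
```

```text
the job is handed in; nothing more can be done
None
```

The drive sleeve is on the shaft and released; it went down to collar height with its slots over the lugs. I handed the job in at about 28 s without touching the other objects, and no verdict was returned.

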